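Unclip the failed lamp driver

ROBOT

A 6-joint arm with a two-finger parallel gripper is mounted at the origin on the work surface. World frame = base frame: x ahead of the robot, y to its left, z up, the work surface at z = 0. Lengths are in m, angles in rad, forces in N, time in s.
With the tool pointing down it reaches from about 0.35 to 0.975 m from the base axis. Payload 4.9 kg.
Tool frame: the origin (TCP) lies midway between the tips of the shut fingers; the grasp point (between the pads) lies 19 mm behind it; z points along the fingers, y is the line along which they close (so a half turn about z gives the same grasp; the last joint's range is limited). The gripper opens to 85 mm and grips with 20 to 120 N. Pads are 22 mm wide; open, the fingers measure 114 mm over their backs; the gripper's body (76 mm by 85 mm) begins 54 mm behind the grasp point. The pads swing forward as they close: fully open they stand 13 mm farther back than shut.
Start: joints at [1.099, 0.053, 1.613, -0, 1.476, -0.119], TCP at [0.216, 0.586, 0.231] pointing down, gripper open.
Joint ranges: [-3.01, 3.01], [-1.01, 2.22], [0.06, 2.58], [-1.02, 4.17], [0.09, 2.62], [-3.14, 3.14]. Speed limits (rad/s): [2.57, 2.57, 3.14, 3.14, 3.14, 3.14].

INTERFACE

Orientations are given as a unit quaternion [x, y, z, w].
In Python, from bench import status, cams, order gives the robot as it stands.
- The arm moves only by the tool drive_tool, never from a script. Its argument "plan" is a list of rows, each an object with "dp": the shift along the tool's x, y, z in mm, a list of three; "dr": the turn, a rotation vector about the tool's x, y, z in rad, a list of three; "fingers": the finger opening in mm, from 0 to 85.4. A call has 1 to 20 rows; each row shifts and turns the commanded pose from where the row before left it, along the tool's axes as they then stand; what a row does not reach is not made up. A row lasts 1/10 s, in which the tool goes at most 50 mm and 8.59 degrees, less where a joint would pass 70% of its speed; a pose out of reach is approached as far as the arm can. A call is refused whole if a number of a shift passes 50 or a number of a turn 0.15, either way. A call with a gripper value outside its range is refused whole. The fingers move at their own pace and stop on an object; the grip force is fixed at half the most. Time passes only in rows, so rows that do not move let the fingers close. It gives the time, the measured TCP pose, the force, the opening and the grip force at its end, in the units of the state.
- status.observe(): the state, without advancing time (a new reading comes with each control period).
- cams.grab_frame(name): name is "scene" or "top"; returns the picture (420x560x3 uint8, blue, green, red); there is no depth.
- cams.get_calibration(name): a dict with "K" (3x3 intrinsics, pixels), "dist_coeffs" ([k1, k2, p1, p2, k3] as OpenCV has them; the pictures are not rectified), "R" (3x3) and "t" (3): a world point X has camera coordinates R X + t. Camera axes: x right, y down, z forward; pixel columns grow to the right and rows downward; lengths in m; the calibration is good to about 2 mm. A picture is of the moment at which its call begins. get_calibration takes no time and is no camera call.
- order.job_done(): hands the job in; it is judged then, once.
The state is a dict: "time": time; "joint_positions": joint angles; "joint_velocities": joint speeds; "joint_efforts": joint torques, N m; "ee_pos": TCP position; "orientation": TCP orientation; "contact_force": force on the tool from outside, world axes, zero at the start; "moment": the same for the moment, N m; "opening": opening from 0.0 (shut) to 1.0 (fully open); "finger_force": force on a finger pad.
Only numpy, scipy, OpenCV 4.12 (cv2) and the standard library are available. Lean on these libraries where they do the work, as an engineer would, in place of code of your own. Each camera call takes 0.05 s, during which the arm holds its last target. There are 200 camera calls.

TASK

On the black test board stand three white lamp drivers, each snapped into a socket by two yellow sprung tabs. Squeeze together the two tabs of the driver with the red lens (it failed its test), lift it out, and set it down gently, without dropping it, upright on the floor of the low blue repair tray. Leave the two drivers with green lenses snapped into their sockets.

Things in the scene. Friction and masses are not known exactly. Their poses are not given: they have to be found in the camera images.
- failed_driver: Driver to take: white module 45 (x) by 72 (y) by 50 mm high, 0.18 kg, red lens strip on top, in one of the black board's three sockets (in a row along its y, 100 mm apart). Origin: centre of its underside, 10 mm above the table at the start; z up. A barb on each tab sits 3 mm under the socket's lip; lip top 22 mm above the origin: keep fingertips above it. Clear of the socket after a 30 mm lift.
- pinch (a point): Point midway between the failed driver's two yellow tabs, 49 mm above its underside; axes as the driver's. Tab pads face +x and -x, 22 mm wide, from 13 mm below to 13 mm above this point, 56 mm apart. Squeezed along x, each slides in 6 mm to a firm stop (44 mm apart); springs 2.5 to 6 N. Grip 15 to 30 N frees the barbs; hold on and lift straight up: the same grip carries it.
- good_driver_a: A driver that passed: same shape, tabs and frame as the failed one, but with a green lens strip on top. Snapped into another socket of the same board, where it stays.
- good_driver_b: The other driver that passed: as good_driver_a, green lens strip, in the remaining socket of the same board, where it stays.
- tray: The low blue repair tray, empty, open on top, fixed to the table: 220 mm (x) by 170 mm (y), 30 mm high, walls and floor 5 mm thick. Origin at the centre of its underside, on the table; its inner floor is 5 mm above the origin.
Things that resemble listed ones, but are neither listed nor needed, are in the scene too. Leave any purple or turquoise look-alike of the failed_driver alone.

How it is judged:
On the way:
1. the failed driver has been unclipped and lifted clear of its socket (height (world z) of failed_driver above 0.06 m and distance of each of good_driver_a, good_driver_b from where it was at the start of the episode below 0.008 m), for 0.1 s.
At the end, for the whole second after the job is handed in: The failed driver stands at rest on the floor of the blue tray, its underside within 7 mm of the tray floor and upright within 10 degrees, its centre within 85 mm (tray x) and 60 mm (tray y) of the tray's centre; both good drivers are within 8 mm of where they started, still in their sockets (x of failed_driver in the frame of tray between -0.085 and 0.085 m and y of failed_driver in the frame of tray between -0.06 and 0.06 m and z of failed_driver in the frame of tray below 0.012 m and angle between failed_driver's own z axis and vertical below 0.17 rad and linear speed of failed_driver below 0.02 m/s and distance of each of good_driver_a, good_driver_b from where it was at the start of the episode below 0.008 m); the robot touches nothing.
It fails at once if a good driver is pulled or knocked out of its place (moved more than 8 mm) (distance of any of good_driver_a, good_driver_b from where it was at the start of the episode above 0.008 m).
It fails at once if the failed driver is let go more than about 40 mm above the tray floor (distance of failed_driver from where it was at the start of the episode above 0.12 m and height (world z) of failed_driver above 0.05 m and contact force between the fingers and failed_driver below 0.05 N).
It also fails if it takes over 45 s, if anything falls off the work surface, if the arm or the gripper's body presses on something with over 40 N, if the wrist force passes 120 N, or if a joint passes its speed limit or range.

## Working session

There is one attempt and no reset: what is moved stays moved. The work goes in short steps, Python scripts to look and compute and a tool call to move; the robot and the scene stay as the last step left them, time stands still between calls to the robot, and variables do not carry over. Pictures are saved under pics/ and viewed, at most 10 in all, crops included, and the job is handed in when it is done.

Besides the shell and the picture viewer there is one more tool, called after ">>>" as name(argument=value, ...) on one line, values as JSON. drive_tool: Moves the arm, as the interface text tells. Its arguments: {"type":"object","properties":{"plan":{"type":"array","items":{"type":"object","properties":{"dp":{"type":"array","items":{"type":"number"}},"dr":{"type":"array","items":{"type":"number"}},"fingers":{"type":"number"}}}}},"required":["plan"]}

```bash
mkdir -p pics; python3 - <<'E'
from bench import status,cams
import cv2,numpy as np
s=status.observe();print(s['time'],s['ee_pos'],s['orientation'],s['opening'])
for n in('scene','top'):
    im=cams.grab_frame(n);cv2.imwrite(f'pics/{n}0.png',im)
    c=cams.get_calibration(n);print(n,np.round(c['K'],1).tolist(),np.round(c['dist_coeffs'],3),(-np.array(c['R']).T@c['t']).round(3))
E
```

```text
0.0 [0.21568551 0.58594033 0.23005352] [ 1.75495311e-01  9.84479718e-01 -9.94356116e-04 -3.03372746e-04] 1.0013352203025414
scene [[489.0, 0.0, 278.6], [0.0, 489.0, 211.1], [0.0, 0.0, 1.0]] [-0.124  0.     0.     0.     0.   ] [ 1.028 -0.318  0.895]
top [[405.8, 0.0, 283.0], [0.0, 405.8, 206.8], [0.0, 0.0, 1.0]] [-0.096  0.     0.     0.     0.   ] [ 0.437 -0.078  1.158]
```

View pics/scene0.png

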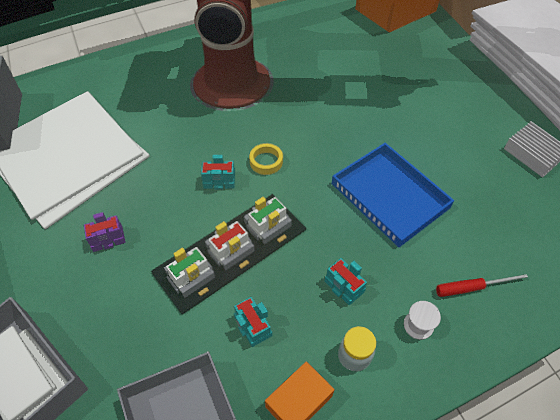

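View pics/top0.png

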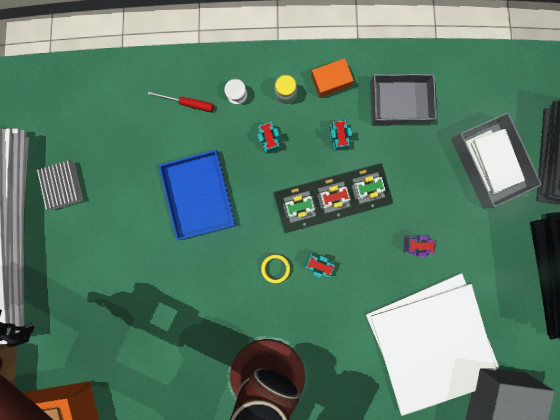

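Candidates for the failed driver are:
- The white module with a red lens: scene (230,238), top (335,197). It sits between two green ones at top (298,207) and (370,187).
- Turquoise look-alikes: top (269,137), (341,134) and (320,264).
- A purple look-alike: top (420,245).

By the description I choose the white one in the middle socket. The tray is at top (198,195).

```bash
cat > h.py <<'E'
import cv2,numpy as np
from bench import cams
def ray(n,px):
    c=cams.get_calibration(n);R=np.array(c['R']);t=np.array(c['t'])
    p=cv2.undistortPoints(np.array(px,float).reshape(-1,1,2),np.array(c['K']),np.array(c['dist_coeffs'])).reshape(-1,2)
    return -R.T@t,np.c_[p,np.ones(len(p))]@R
def plane(n,px,z):
    o,d=ray(n,px);return (o+d*((z-o[2])/d[:,2])[:,None])[:,:2]
def tri(a,b):
    (o1,d1),(o2,d2)=ray('top',[a]),ray('scene',[b])
    A=np.c_[d1[0],-d2[0]];s=np.linalg.lstsq(A,o2-o1,rcond=None)[0]
    p,q=o1+s[0]*d1[0],o2+s[1]*d2[0];return (p+q)/2,np.linalg.norm(p-q)
def blobs(im,lo,hi,roi,amin=8):
    m=cv2.inRange(cv2.cvtColor(im,cv2.COLOR_BGR2HSV),lo,hi)
    k=np.zeros_like(m);x0,y0,x1,y1=roi;k[y0:y1,x0:x1]=m[y0:y1,x0:x1]
    n,_,st,c=cv2.connectedComponentsWithStats(k)
    return [(c[i].round(1).tolist(),int(st[i,4])) for i in range(1,n) if st[i,4]>=amin],k
E
python3 - <<'E'
from h import *
T=cv2.imread('pics/top0.png');S=cv2.imread('pics/scene0.png')
rois={'top':(265,155,400,235),'scene':(145,185,310,315)}
for n,im in(('top',T),('scene',S)):
    for col,lo,hi in(('yel',(18,110,90),(34,255,255)),('red',(0,150,90),(8,255,255)),('grn',(45,150,70),(75,255,255))):
        b,_=blobs(im,lo,hi,rois[n],8)
        print(n,col,[(*q,plane(n,[q[0]],.06)[0].round(3).tolist()) for q in b if not(col=='grn' and q[1]>2000)])
for n,im,r in(('top',T,(150,140,245,250)),('scene',S,(325,135,460,250))):
    _,m=blobs(im,(105,120,40),(125,255,255),r)
    cs=max(cv2.findContours(m,0,2)[0],key=cv2.contourArea);h=cv2.approxPolyDP(cv2.convexHull(cs),6,True)[:,0]
    print('tray',n,h.tolist(),plane(n,h,.03).round(3).tolist())
    if n=='top':print(cv2.minAreaRect(plane(n,cs[:,0],.03).astype(np.float32)*1000))
a=cv2.resize(T[155:235,265:400],None,fx=5.5,fy=5.5,interpolation=2)[:, :742];cv2.imwrite('pics/crop.png',a)
E
```

```text
top yel [([362.3, 171.5], 23, [0.573, -0.274]), ([368.4, 178.8], 45, [0.553, -0.29]), ([328.6, 180.8], 27, [0.549, -0.181]), ([332.8, 188.5], 44, [0.528, -0.192]), ([294.6, 190.0], 25, [0.526, -0.088]), ([372.4, 194.5], 44, [0.51, -0.299]), ([297.3, 198.2], 42, [0.504, -0.095]), ([337.2, 204.2], 39, [0.485, -0.203]), ([301.8, 213.8], 37, [0.461, -0.107])]
top red [([335.3, 196.2], 165, [0.507, -0.198])]
top grn [([370.7, 186.6], 139, [0.532, -0.295]), ([299.4, 206.1], 122, [0.482, -0.101])]
scene yel [([260.2, 203.1], 108, [0.458, -0.106]), ([272.6, 218.5], 104, [0.505, -0.098]), ([221.2, 228.0], 114, [0.482, -0.203]), ([281.3, 238.0], 43, [0.555, -0.101]), ([233.8, 243.9], 105, [0.528, -0.193]), ([179.7, 254.5], 120, [0.507, -0.3]), ([243.6, 263.7], 46, [0.578, -0.193]), ([192.1, 271.2], 128, [0.552, -0.29]), ([203.1, 291.1], 48, [0.601, -0.284])]
scene red [([227.3, 235.5], 264, [0.504, -0.198]), ([246.6, 307.5], 168, [0.666, -0.222])]
scene grn [([270.4, 207.8], 101, [0.478, -0.091]), ([253.0, 214.1], 8, [0.478, -0.131]), ([258.8, 219.9], 11, [0.496, -0.125]), ([184.0, 264.0], 192, [0.531, -0.299])]
tray top [[215, 150], [234, 225], [176, 239], [159, 165]] [[0.647, 0.133], [0.434, 0.082], [0.398, 0.247], [0.608, 0.295]]
((522.039794921875, 187.89437866210938), (220.8602294921875, 173.45860290527344), 13.317326545715332)
tray scene [[384, 143], [453, 200], [399, 246], [332, 184], [333, 175]] [[0.396, 0.244], [0.608, 0.296], [0.658, 0.12], [0.456, 0.07], [0.433, 0.084]]
```

View pics/crop.png

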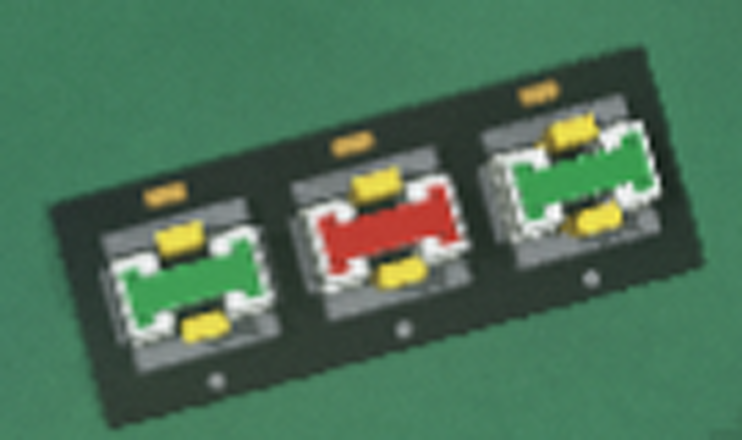

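The crop confirms it: the white driver with the red lens is in the middle socket (top 335,196), with yellow tabs along the board's short axis at (333,188) and (337,204). The pinch point is about (0.506, -0.198), with driver x at a yaw of 14.4°. The tray centre is about (0.522, 0.188).

>>> drive_tool(plan=[{"dp": [-27,-32,0]},{"dp": [-27,-32,0]},{"dp": [-27,-32,0]},{"dp": [-27,-32,0]},{"dp": [-27,-32,0]},{"dp": [-27,-32,0]},{"dp": [-27,-32,0]},{"dp": [-27,-32,0]},{"dp": [-27,-32,0]},{"dp": [-27,-32,0]},{"dp": [-27,-32,0]},{"dp": [-27,-32,0]},{"dp": [-27,-32,0]},{"dp": [-27,-32,0]},{"dp": [-27,-32,0]},{"dp": [-27,-32,0]},{"dp": [-27,-32,0]},{"dp": [-27,-32,0]},{"dp": [-27,-32,0]},{"dp": [-27,-32,0]}])

```text
validation failed for argument at $.pl...
```

>>> drive_tool(plan=[{"dr": [0,0,0.138]},{"dr": [0,0,0.138]},{"dr": [0,0,0.138]},{"dr": [0,0,0.138]},{"dr": [0,0,0.138]},{"dr": [0,0,0.138]},{"dr": [0,0,0.138]},{"dp": [0,0,0]},{"dp": [0,0,0]}])

```text
validation failed for argument at $.pl...
```

```bash
cat > g.py <<'E'
import sys,numpy as np
from bench import status
from scipy.spatial.transform import Rotation as R
# usage: g.py x y z yaw_of_tool_y(deg, mod 180)
x,y,z,w=map(float,sys.argv[1:]);s=status.observe();r=R.from_quat(s['orientation'])
M=np.c_[[-np.sin(np.radians(w)),np.cos(np.radians(w)),0],[np.cos(np.radians(w)),np.sin(np.radians(w)),0],[0,0,-1]]
M[:,0]=np.cross(M[:,1],M[:,2])
c=[(r.inv()*R.from_matrix(A)).as_rotvec() for A in(M,M@np.diag([-1,-1,1]))]
print(s['time'],'pos',s['ee_pos'].round(4),'dp mm',(r.inv().apply(np.array([x,y,z])-s['ee_pos'])*1e3).round(1),'dr',min(c,key=np.linalg.norm).round(3),'j',np.round(s['joint_positions'],2),'open',s['opening'],'F',np.round(s['contact_force'],1),s['finger_force'])
E
python3 g.py .506 -.198 .038 14.4
```

```text
0.1 pos [0.2157 0.586  0.2302] dp mm [-543.4 -635.1  193.2] dr [-0.002  0.001  0.967] j [ 1.1   0.05  1.61  0.    1.48 -0.12] open 1.0007594510155253 F [ 0.1  0.9 -0.6] 0.0
```

All the fields are needed in each row.

>>> drive_tool(plan=[{"dp": [-27,-32,0],"dr": [0,0,0],"fingers": 85},{"dp": [-27,-32,0],"dr": [0,0,0],"fingers": 85},{"dp": [-27,-32,0],"dr": [0,0,0],"fingers": 85},{"dp": [-27,-32,0],"dr": [0,0,0],"fingers": 85},{"dp": [-27,-32,0],"dr": [0,0,0],"fingers": 85},{"dp": [-27,-32,0],"dr": [0,0,0],"fingers": 85},{"dp": [-27,-32,0],"dr": [0,0,0],"fingers": 85},{"dp": [-27,-32,0],"dr": [0,0,0],"fingers": 85},{"dp": [-27,-32,0],"dr": [0,0,0],"fingers": 85},{"dp": [-27,-32,0],"dr": [0,0,0],"fingers": 85},{"dp": [-27,-32,0],"dr": [0,0,0],"fingers": 85},{"dp": [-27,-32,0],"dr": [0,0,0],"fingers": 85},{"dp": [-27,-32,0],"dr": [0,0,0],"fingers": 85},{"dp": [-27,-32,0],"dr": [0,0,0],"fingers": 85},{"dp": [-27,-32,0],"dr": [0,0,0],"fingers": 85},{"dp": [-27,-32,0],"dr": [0,0,0],"fingers": 85},{"dp": [-27,-32,0],"dr": [0,0,0],"fingers": 85},{"dp": [-27,-32,0],"dr": [0,0,0],"fingers": 85},{"dp": [-27,-32,0],"dr": [0,0,0],"fingers": 85},{"dp": [-27,-32,0],"dr": [0,0,0],"fingers": 85}])

```text
time: 2.1
ee_pos: [0.5016, -0.2023, 0.2307]
orientation: [0.176, 0.984, 0.0, -0.0]
contact_force: [1.5, 0.3, -0.9]
opening: 0.998
finger_force: 0.0
```

>>> drive_tool(plan=[{"dp": [0,0,0],"dr": [0,0,0.138],"fingers": 85},{"dp": [0,0,0],"dr": [0,0,0.138],"fingers": 85},{"dp": [0,0,0],"dr": [0,0,0.138],"fingers": 85},{"dp": [0,0,0],"dr": [0,0,0.138],"fingers": 85},{"dp": [0,0,0],"dr": [0,0,0.138],"fingers": 85},{"dp": [0,0,0],"dr": [0,0,0.138],"fingers": 85},{"dp": [0,0,0],"dr": [0,0,0.138],"fingers": 85},{"dp": [0,0,0],"dr": [0,0,0],"fingers": 85},{"dp": [0,0,0],"dr": [0,0,0],"fingers": 85}])

```text
time: 3.0
ee_pos: [0.5013, -0.2006, 0.2309]
orientation: [0.612, 0.791, -0.0, -0.0]
contact_force: [-0.1, 0.6, -0.0]
opening: 0.996
finger_force: 0.0
```

```bash
python3 g.py .506 -.198 .038 14.4
```

```text
3.0 pos [ 0.5013 -0.2006  0.2309] dp mm [  1.2   5.3 192.9] dr [-0.001 -0.     0.004] j [-0.52 -0.15  1.81  0.    1.48 -0.77] open 0.9959652907493102 F [-0.1  0.6 -0. ] 0.0
```

Next I correct the small offset, descend to about 80 mm above the grasp height, and look.

>>> drive_tool(plan=[{"dp": [1,5,30],"dr": [0,0,0.004],"fingers": 85},{"dp": [0,0,40],"dr": [0,0,0],"fingers": 85},{"dp": [0,0,40],"dr": [0,0,0],"fingers": 85},{"dp": [0,0,0],"dr": [0,0,0],"fingers": 85},{"dp": [0,0,0],"dr": [0,0,0],"fingers": 85}])

```text
time: 3.5
ee_pos: [0.5058, -0.1983, 0.1212]
orientation: [0.614, 0.79, -0.0, -0.001]
contact_force: [0.5, -0.5, 0.8]
opening: 0.996
finger_force: 0.0
```

```bash
python3 g.py .506 -.198 .038 14.4; python3 - <<'E'
from h import *
s=cams.grab_frame('scene')[120:320,120:340];t=cams.grab_frame('top')[130:260,255:410]
cv2.imwrite('pics/pre.png',np.hstack([cv2.resize(s,(440,400)),cv2.resize(t,(360,400))]))
E
```

```text
3.5 pos [ 0.5058 -0.1983  0.1212] dp mm [ 0.1  0.3 83.2] dr [-0.001 -0.001 -0.002] j [-0.51 -0.05  1.9   0.    1.29 -0.76] open 0.99642774198242 F [ 0.5 -0.5  0.8] 0.0
```

View pics/pre.png

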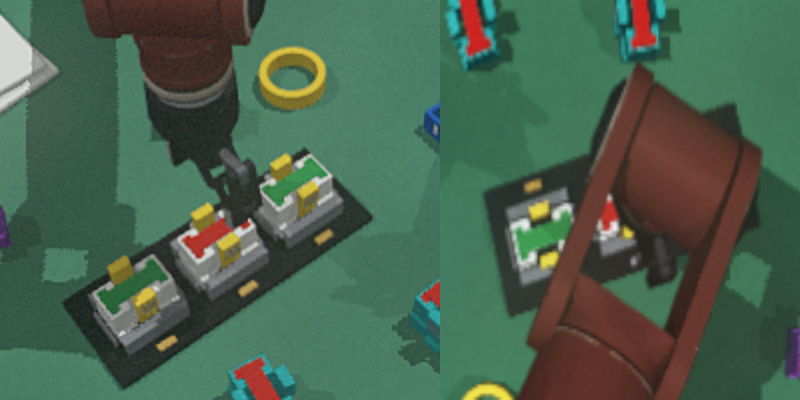

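```bash
python3 - <<'E'
from h import *
a=np.radians(14.4);e=np.array([np.cos(a),np.sin(a),0]);p=np.array([.506,-.198,.134])
for n in('top','scene'):
    c=cams.get_calibration(n);R=np.array(c['R'])
    q=cv2.projectPoints(np.array([p+e*.045,p-e*.045,p]),cv2.Rodrigues(R)[0],np.array(c['t']),np.array(c['K']),np.array(c['dist_coeffs']))[0][:,0]
    o=(120,120,2,2,0) if n=='scene' else (255,130,360/155,400/130,440)
    print(n,q.round(),((q-o[:2])*o[2:4]+[o[4],0]).round())
E
```

```text
top [[333. 178.]
 [343. 212.]
 [338. 195.]] [[622. 147.]
 [645. 252.]
 [634. 199.]]
scene [[238. 231.]
 [211. 200.]
 [224. 215.]] [[236. 222.]
 [182. 161.]
 [208. 190.]]
```

The projection of the finger tips (crop (236,222) and (182,161)) matches what I see, straddling the red-lens driver. I descend and close.

>>> drive_tool(plan=[{"dp": [0,0,20],"dr": [0,0,0],"fingers": 85},{"dp": [0,0,20],"dr": [0,0,0],"fingers": 85},{"dp": [0,0,15],"dr": [0,0,0],"fingers": 85},{"dp": [0,0,10],"dr": [0,0,0],"fingers": 85},{"dp": [0,0,10],"dr": [0,0,0],"fingers": 85},{"dp": [0,0,8],"dr": [0,0,0],"fingers": 85},{"dp": [0,0,0],"dr": [0,0,0],"fingers": 85},{"dp": [0,0,0],"dr": [0,0,0],"fingers": 85}])

```text
time: 4.4
ee_pos: [0.5063, -0.1986, 0.0385]
orientation: [0.614, 0.789, 0.0, 0.0]
contact_force: [0.2, -0.1, 0.3]
opening: 0.996
finger_force: 0.0
```

>>> drive_tool(plan=[{"dp": [0,0,0],"dr": [0,0,0],"fingers": 70},{"dp": [0,0,0],"dr": [0,0,0],"fingers": 60},{"dp": [0,0,0],"dr": [0,0,0],"fingers": 54},{"dp": [0,0,0],"dr": [0,0,0],"fingers": 50},{"dp": [0,0,0],"dr": [0,0,0],"fingers": 46},{"dp": [0,0,0],"dr": [0,0,0],"fingers": 42},{"dp": [0,0,0],"dr": [0,0,0],"fingers": 38},{"dp": [0,0,0],"dr": [0,0,0],"fingers": 38},{"dp": [0,0,0],"dr": [0,0,0],"fingers": 38},{"dp": [0,0,0],"dr": [0,0,0],"fingers": 38}])

```text
time: 5.4
ee_pos: [0.5067, -0.1991, 0.0411]
orientation: [0.614, 0.789, -0.0, 0.0]
contact_force: [-7.4, 3.1, 16.5]
opening: 0.457
finger_force: 49.5
```

>>> drive_tool(plan=[{"dp": [0,0,0],"dr": [0,0,0],"fingers": 30},{"dp": [0,0,0],"dr": [0,0,0],"fingers": 30},{"dp": [0,0,0],"dr": [0,0,0],"fingers": 30},{"dp": [0,0,0],"dr": [0,0,0],"fingers": 30}])

```text
time: 5.8
ee_pos: [0.5068, -0.1991, 0.0415]
orientation: [0.614, 0.789, -0.0, 0.0]
contact_force: [-6.8, 3.8, 17.5]
opening: 0.447
finger_force: 58.7
```

```bash
python3 g.py .506 -.198 .038 14.4; python3 - <<'E'
from h import *
s=cams.grab_frame('scene')[170:300,150:300]
cv2.imwrite('pics/grip.png',cv2.resize(s,(600,520),interpolation=2))
E
```

```text
5.8 pos [ 0.5068 -0.1991  0.0415] dp mm [ 1.2 -0.5  3.5] dr [-0.     0.001 -0.003] j [-0.51  0.06  1.94 -0.    1.14 -0.76] open 0.4465864693274417 F [-6.8  3.8 17.5] 58.65040719509125
```

View pics/grip.png

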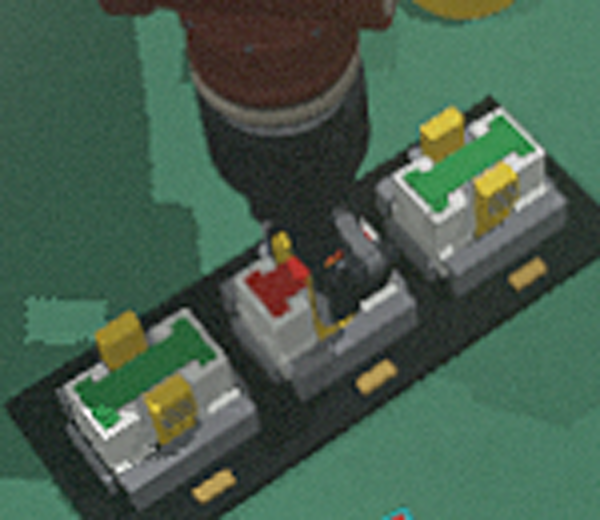

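Both yellow tabs are held and squeezed at crop (280,245) and (320,310). The upward force is the pads swinging forward against the tabs. Now I lift.

>>> drive_tool(plan=[{"dp": [0,0,-3],"dr": [0,0,0],"fingers": 30},{"dp": [0,0,-3],"dr": [0,0,0],"fingers": 30},{"dp": [0,0,-4],"dr": [0,0,0],"fingers": 30},{"dp": [0,0,-5],"dr": [0,0,0],"fingers": 30},{"dp": [0,0,-5],"dr": [0,0,0],"fingers": 30},{"dp": [0,0,0],"dr": [0,0,0],"fingers": 30}])

```text
time: 6.45
ee_pos: [0.5067, -0.1988, 0.0592]
orientation: [0.614, 0.789, 0.0, 0.001]
contact_force: [0.1, 0.2, -1.2]
opening: 0.437
finger_force: 60.4
```

>>> drive_tool(plan=[{"dp": [0,0,-8],"dr": [0,0,0],"fingers": 30},{"dp": [0,0,-10],"dr": [0,0,0],"fingers": 30},{"dp": [0,0,-15],"dr": [0,0,0],"fingers": 30},{"dp": [0,0,-20],"dr": [0,0,0],"fingers": 30},{"dp": [0,0,-20],"dr": [0,0,0],"fingers": 30},{"dp": [0,0,-15],"dr": [0,0,0],"fingers": 30},{"dp": [0,0,0],"dr": [0,0,0],"fingers": 30}])

```text
time: 7.15
ee_pos: [0.508, -0.1995, 0.1503]
orientation: [0.614, 0.789, 0.0, 0.003]
contact_force: [-0.1, -0.0, -1.0]
opening: 0.434
finger_force: 60.4
```

```bash
python3 g.py .522 .188 .147 13.3; python3 - <<'E'
from h import *
s=cams.grab_frame('scene')[120:300,130:320]
cv2.imwrite('pics/lift.png',cv2.resize(s,(570,540),interpolation=2))
E
```

```text
7.15 pos [ 0.508  -0.1995  0.1503] dp mm [372.2 108.7   2.1] dr [0.005 0.005 0.016] j [-0.51 -0.08  1.88 -0.    1.33 -0.76] open 0.43395534720499185 F [-0.1 -0.  -1. ] 60.41401595226489
```

View pics/lift.png

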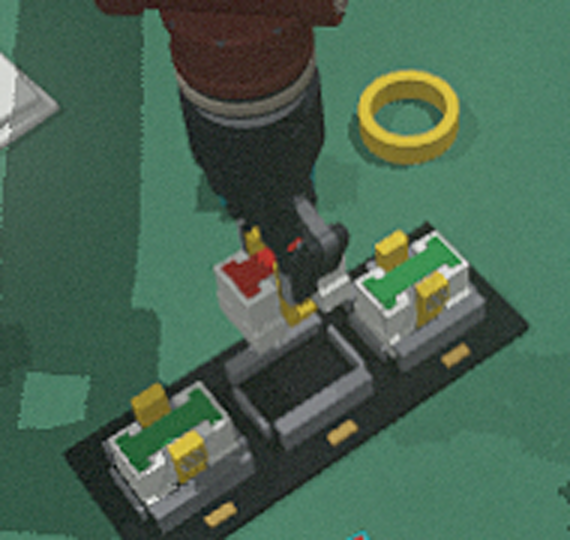

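The failed driver is clear of its socket (crop (265,290)), held upright, and both green drivers are still seated. Its underside is about 0.119 m up. I move to the tray.

>>> drive_tool(plan=[{"dp": [12,4,0],"dr": [0,0,0],"fingers": 30},{"dp": [24,7,0],"dr": [0,0,0],"fingers": 30},{"dp": [28,8,0],"dr": [0,0,0],"fingers": 30},{"dp": [28,8,0],"dr": [0,0,0],"fingers": 30},{"dp": [28,8,0],"dr": [0,0,0],"fingers": 30},{"dp": [28,8,0],"dr": [0,0,0],"fingers": 30},{"dp": [28,8,0],"dr": [0,0,0],"fingers": 30},{"dp": [28,8,0],"dr": [0,0,0],"fingers": 30},{"dp": [28,8,0],"dr": [0,0,0],"fingers": 30},{"dp": [28,8,0],"dr": [0,0,0],"fingers": 30},{"dp": [28,8,0],"dr": [0,0,0],"fingers": 30},{"dp": [28,8,0],"dr": [0,0,0],"fingers": 30},{"dp": [24,7,0],"dr": [0,0,0],"fingers": 30},{"dp": [20,6,0],"dr": [0,0,0.008],"fingers": 30},{"dp": [12,4,0],"dr": [0,0,0.008],"fingers": 30},{"dp": [0,0,0],"dr": [0,0,0],"fingers": 30},{"dp": [0,0,0],"dr": [0,0,0],"fingers": 30}])

```text
time: 8.9
ee_pos: [0.5185, 0.1888, 0.145]
orientation: [0.62, 0.785, -0.001, -0.001]
contact_force: [-0.6, 0.4, -2.0]
opening: 0.439
finger_force: 60.4
```

```bash
python3 g.py .522 .188 .0365 13.3; python3 - <<'E'
from h import *
s=cams.grab_frame('scene')[90:260,290:470]
cv2.imwrite('pics/over.png',cv2.resize(s,(540,510),interpolation=2))
E
```

```text
8.9 pos [0.5185 0.1888 0.145 ] dp mm [ -1.5   3.5 108.5] dr [-0.003  0.     0.001] j [ 0.21 -0.05  1.86 -0.    1.33 -0.02] open 0.4390845807206543 F [-0.6  0.4 -2. ] 60.39391438651364
```

View pics/over.png

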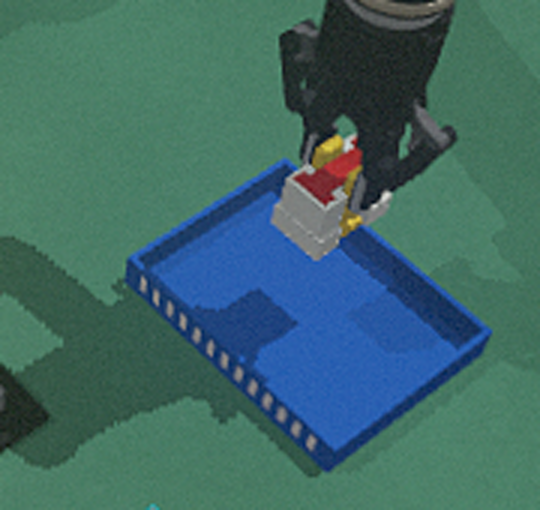

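The driver is held upright over the tray (crop (310,215)). I lower it, slowly near the floor, which I expect to touch at a TCP height of about 0.036.

>>> drive_tool(plan=[{"dp": [-1,3,15],"dr": [0,0,0],"fingers": 30},{"dp": [0,0,20],"dr": [0,0,0],"fingers": 30},{"dp": [0,0,20],"dr": [0,0,0],"fingers": 30},{"dp": [0,0,20],"dr": [0,0,0],"fingers": 30},{"dp": [0,0,12],"dr": [0,0,0],"fingers": 30},{"dp": [0,0,8],"dr": [0,0,0],"fingers": 30},{"dp": [0,0,4],"dr": [0,0,0],"fingers": 30},{"dp": [0,0,0],"dr": [0,0,0],"fingers": 30},{"dp": [0,0,0],"dr": [0,0,0],"fingers": 30}])

```text
time: 9.85
ee_pos: [0.5235, 0.1885, 0.0482]
orientation: [0.621, 0.784, 0.001, 0.001]
contact_force: [0.4, 0.3, -0.7]
opening: 0.437
finger_force: 60.4
```

>>> drive_tool(plan=[{"dp": [0,0,2],"dr": [0,0,0],"fingers": 30},{"dp": [0,0,2],"dr": [0,0,0],"fingers": 30},{"dp": [0,0,0],"dr": [0,0,0],"fingers": 30},{"dp": [0,0,0],"dr": [0,0,0],"fingers": 30}])

```text
time: 10.25
ee_pos: [0.5228, 0.1884, 0.0434]
orientation: [0.62, 0.784, 0.0, 0.0]
contact_force: [0.1, 0.5, -2.2]
opening: 0.44
finger_force: 60.4
```

>>> drive_tool(plan=[{"dp": [0,0,2],"dr": [0,0,0],"fingers": 30},{"dp": [0,0,2],"dr": [0,0,0],"fingers": 30},{"dp": [0,0,0],"dr": [0,0,0],"fingers": 30},{"dp": [0,0,0],"dr": [0,0,0],"fingers": 30}])

```text
time: 10.65
ee_pos: [0.5226, 0.1884, 0.0391]
orientation: [0.621, 0.784, -0.0, -0.0]
contact_force: [1.0, -0.7, -1.4]
opening: 0.439
finger_force: 60.4
```

>>> drive_tool(plan=[{"dp": [0,0,1.5],"dr": [0,0,0],"fingers": 30},{"dp": [0,0,0],"dr": [0,0,0],"fingers": 30},{"dp": [0,0,0],"dr": [0,0,0],"fingers": 30}])

```text
time: 10.95
ee_pos: [0.5228, 0.1884, 0.0378]
orientation: [0.621, 0.784, -0.0, -0.0]
contact_force: [0.6, 0.0, -2.6]
opening: 0.439
finger_force: 60.4
```

>>> drive_tool(plan=[{"dp": [0,0,1.5],"dr": [0,0,0],"fingers": 30},{"dp": [0,0,0],"dr": [0,0,0],"fingers": 30},{"dp": [0,0,0],"dr": [0,0,0],"fingers": 30}])

```text
time: 11.25
ee_pos: [0.5231, 0.1885, 0.0369]
orientation: [0.62, 0.784, 0.0, 0.0]
contact_force: [-1.1, 0.2, 2.7]
opening: 0.437
finger_force: 61.4
```

>>> drive_tool(plan=[{"dp": [0,0,1],"dr": [0,0,0],"fingers": 30},{"dp": [0,0,0],"dr": [0,0,0],"fingers": 30},{"dp": [0,0,0],"dr": [0,0,0],"fingers": 30}])

```text
time: 11.55
ee_pos: [0.5231, 0.1885, 0.0368]
orientation: [0.62, 0.784, -0.0, -0.0]
contact_force: [-4.4, -1.3, 9.1]
opening: 0.436
finger_force: 62.7
```

It has touched the floor at a TCP height of 0.0368. I open slowly, then rise.

>>> drive_tool(plan=[{"dp": [0,0,0],"dr": [0,0,0],"fingers": 40},{"dp": [0,0,0],"dr": [0,0,0],"fingers": 44},{"dp": [0,0,0],"dr": [0,0,0],"fingers": 48},{"dp": [0,0,0],"dr": [0,0,0],"fingers": 52},{"dp": [0,0,0],"dr": [0,0,0],"fingers": 56},{"dp": [0,0,0],"dr": [0,0,0],"fingers": 60},{"dp": [0,0,0],"dr": [0,0,0],"fingers": 70},{"dp": [0,0,0],"dr": [0,0,0],"fingers": 85},{"dp": [0,0,0],"dr": [0,0,0],"fingers": 85},{"dp": [0,0,0],"dr": [0,0,0],"fingers": 85},{"dp": [0,0,0],"dr": [0,0,0],"fingers": 85},{"dp": [0,0,0],"dr": [0,0,0],"fingers": 85}])

```text
time: 12.75
ee_pos: [0.5228, 0.1884, 0.0353]
orientation: [0.621, 0.784, 0.0, 0.0]
contact_force: [0.1, -0.6, -0.2]
opening: 0.997
finger_force: 0.0
```

>>> drive_tool(plan=[{"dp": [0,0,-10],"dr": [0,0,0],"fingers": 85},{"dp": [0,0,-15],"dr": [0,0,0],"fingers": 85},{"dp": [0,0,-25],"dr": [0,0,0],"fingers": 85},{"dp": [0,0,-40],"dr": [0,0,0],"fingers": 85},{"dp": [0,0,-40],"dr": [0,0,0],"fingers": 85},{"dp": [0,0,-40],"dr": [0,0,0],"fingers": 85},{"dp": [0,0,0],"dr": [0,0,0],"fingers": 85},{"dp": [0,0,0],"dr": [0,0,0],"fingers": 85}])

```text
time: 13.55
ee_pos: [0.5239, 0.1886, 0.2084]
orientation: [0.62, 0.784, 0.002, 0.002]
contact_force: [0.5, 0.7, 0.3]
opening: 0.999
finger_force: 0.0
```

```bash
python3 - <<'E'
from h import *
s=cams.grab_frame('scene')[90:320,130:480]
cv2.imwrite('pics/end.png',cv2.resize(s,(700,460),interpolation=2))
E
```

```text
(no output)
```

View pics/end.png

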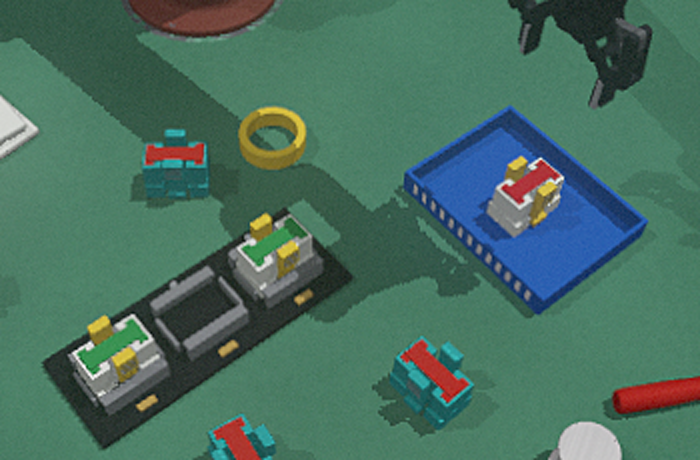

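The driver stands upright in the middle of the tray (crop (527,195)). Both green drivers are seated at (117,350) and (275,250), and the gripper is clear.

```bash
python3 -c "
from bench import order
print(order.job_done())"
```

```text
the job is handed in; nothing more can be done
None
```

The failed red-lens driver was unclipped and set down gently, upright near the centre of the blue tray; both green-lens drivers looked still seated in the final picture, and the job is handed in (no verdict was returned).

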